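Weigh out a gift crate of truffles

ROBOT

A 6-joint arm with a two-finger parallel gripper is mounted at the origin on the work surface. World frame = base frame: x ahead of the robot, y to its left, z up, the work surface at z = 0. Lengths are in m, angles in rad, forces in N, time in s.
With the tool pointing down it reaches from about 0.35 to 0.8 m from the base axis. Payload 7.3 kg.
Tool frame: the origin (TCP) lies between the finger pads; the fingertips stand 25 mm ahead of it and the grasp point (between the pads) lies 6 mm ahead of it (r.tip_extent is the distance from the TCP to the fingertips, in m); z points along the fingers, y is the line along which they close (so a half turn about z gives the same grasp; the last joint's range is limited). The gripper opens to 85 mm and grips with 20 to 120 N. Pads are 22 mm wide; open, the fingers measure 114 mm over their backs; the gripper's body (76 mm by 85 mm) begins 54 mm behind the grasp point. The pads swing forward as they close: fully open they stand 13 mm farther back than shut.
Start: joints at [1.016, 0.342, 1.524, -0, 1.275, -0.146], TCP at [0.209, 0.482, 0.256] pointing down, gripper open.
Joint ranges: [-2.53, 2.53], [-0.77, 2.02], [0.04, 2.7], [-1, 4.14], [0.28, 2.66], [-3.11, 3.11]. Speed limits (rad/s): [2.57, 2.57, 3.14, 3.14, 3.14, 3.14].

INTERFACE

Orientations are given as a unit quaternion [x, y, z, w].
In Python, from workcell import r, command_gripper, optics gives the robot as it stands. The module is installed in compiled form; this text tells all that it offers. Calls block until the motion is done:
- r.reach(position, orientation): joint-space move of the TCP to a pose.
- r.move_straight(position, orientation=None, speed=0.15, max_force=None): straight line of the TCP; orientation=None keeps the orientation; speed is the mean speed in m/s. With max_force (N) it stops when the force on the tool has changed by that much, and returns True; else False.
- r.movej(angles): joint-space move.
- command_gripper(opening, force=None): finger opening in m; force is the grip in N (None keeps the last); returns when the fingers have stopped.
- r.hold(seconds).
- r.solve_ik(position, orientation): joint angles nearest the present ones, or None.
- r.read_state(): the state.
- optics.get_image(name): name is "side" or "top"; returns (picture, depth): 400x640x3 uint8, red, green, blue; 400x640 float32, m along the optical axis (not along the pixel's ray), 0 where there is no reading.
- optics.camera_model(name): a dict with "K" (3x3 intrinsics, pixels), "R" (3x3) and "t" (3): a world point X has camera coordinates R X + t. Camera axes: x right, y down, z forward; pixel columns grow to the right and rows downward; lengths in m; the calibration is good to about 2 mm. A picture is of the moment at which its call begins. camera_model takes no time and is no camera call.
A pose or a line that the arm cannot do raises r.PlanningError and nothing moves.
- r.finish_job(): hands the job in; it is judged then, once.
The state is a dict: "time_s": time; "joint_positions": joint angles; "dq": joint speeds; "tau": joint torques, N m; "eef_pos": TCP position; "eef_rot": TCP orientation; "contact_force": force on the tool from outside, world axes, zero at the start; "torque": the same for the moment, N m; "grip_width": finger opening in m; "grip_force": force on a finger pad.
Only numpy, scipy, OpenCV 4.12 (cv2) and the standard library are available. Lean on these libraries where they do the work, as an engineer would, in place of code of your own. Each camera call takes 0.05 s, during which the arm holds its last target. There are 200 camera calls.

TASK

Take the empty gift crate from the cork mat, stand it upright in the middle of the scale's pan and let go, then turn the zero-setting knob until the zero mark lies right at the pointer and let go. Then use the scoop, never touching the truffles with the gripper, to move every truffle from the bin into the crate while it stands on the pan. Finish with the scoop upright in the middle of its rest tray and the filled crate standing in the middle of the cork mat, leaving the jar, tin and wrapped bar where they are.

Things in the scene. Friction and masses are not known exactly. Their poses are not given: they have to be found in the camera images.
- truffle0_c (a point): centre of a round foil-wrapped truffle, a ball 32 mm across, 20 g, slippery (friction about 0.25), it rolls reluctantly; some of the eight are absent in a given run (then None)
- truffle1_c (a point): centre of a round foil-wrapped truffle, a ball 32 mm across, 20 g, slippery (friction about 0.25), it rolls reluctantly; some of the eight are absent in a given run (then None)
- truffle2_c (a point): centre of a round foil-wrapped truffle, a ball 32 mm across, 20 g, slippery (friction about 0.25), it rolls reluctantly; some of the eight are absent in a given run (then None)
- truffle3_c (a point): centre of a round foil-wrapped truffle, a ball 32 mm across, 20 g, slippery (friction about 0.25), it rolls reluctantly; some of the eight are absent in a given run (then None)
- truffle4_c (a point): centre of a round foil-wrapped truffle, a ball 32 mm across, 20 g, slippery (friction about 0.25), it rolls reluctantly; some of the eight are absent in a given run (then None)
- truffle5_c (a point): centre of a round foil-wrapped truffle, a ball 32 mm across, 20 g, slippery (friction about 0.25), it rolls reluctantly; some of the eight are absent in a given run (then None)
- truffle6_c (a point): centre of a round foil-wrapped truffle, a ball 32 mm across, 20 g, slippery (friction about 0.25), it rolls reluctantly; some of the eight are absent in a given run (then None)
- truffle7_c (a point): centre of a round foil-wrapped truffle, a ball 32 mm across, 20 g, slippery (friction about 0.25), it rolls reluctantly; some of the eight are absent in a given run (then None)
- bin_near (a point): fixed bulk bin, a trough 94 mm wide, 335 mm long inside (along its x), all walls 60 mm high above the counter. This point: middle of the near end of its steel floor; +x along the bin, away from the robot. The floor is level, 10 mm above the counter, for 200 mm, then rises 8 degrees to the far end. The near end wall leans outward (to -x) 30 degrees. The truffles lie on the level part
- bin_far (a point): middle of the far, raised end of the bin's floor, 335 mm along the bin's +x from bin_near and 19 mm higher; the upright far end wall stands here
- scoop_grip (a point): a point on the handle of the scoop (170 g), close above its centre of mass: a straight level wooden bar 18 mm wide (y), 24 mm high (z), along the scoop's x. Half-way up the bar, 86 mm above the underside, 10.5 mm in +x from scoop_base (same axes); the bar reaches 35 mm from it towards the lip (-x) and 49 mm towards the back. Grip it across its width
- scoop_base (a point): the scoop's origin, middle of its underside. Flat pan 2.5 mm thin, open at -x: lip at x = -55 mm, back wall at x = +50, outside width 82 mm (78 inside), side walls 36 mm high from x = -35 to +50, back wall 48 mm high. A post at x = 50 to 60 mm carries the handle bar (x = -25 to +60, z = 74 to 98 mm). It holds about five truffles; they roll out over the lip when it is tipped
- rest_c (a point): the scoop's rest, fixed: a shallow steel tray 150 x 124 mm outside (142 x 116 mm inside), rims 9 mm high; this point is the centre of its inner floor, 5 mm above the counter; x along its 150 mm length. The scoop starts here with its lip towards the tray's -x.
- crate_c (a point): the wooden gift crate, an open box 150 mm (x) x 130 mm (y) x 80 mm high, walls and floor 8 mm thick, 160 to 260 g empty; this point is its centre, 40 mm above its underside. It can be pinched over a wall from above; one layer of truffles reaches 40 mm above its underside.
- mat_top (a point): centre of the top of a thin cork mat fixed on the counter, 170 mm (x) x 150 mm (y), 3 mm thick; the crate starts on it
- pan_top (a point): centre of the top of the scale's flat square-edged steel pan, 200 mm (x) x 180 mm (y); empty it stands 62 mm above the counter, and sinks up to 22 mm on a spring (350 N/m) under load. The scale's +x points away from the robot.
- pointer_tip (a point): tip of the scale's black pointer, over the level dial (37 mm from the dial's centre); its +x axis points from the dial's centre to the tip. It turns clockwise from above with the load, 110 rad per m of pan sinking, about 0.31 rad per 100 g
- zero_mark (a point): black zero mark on the white dial disc (46 mm from the dial's centre, the same centre as the pointer's); its +x axis points outward through the mark. The disc turns clockwise with the knob, 0.5 rad per rad of the knob, and stays where left. At knob 0 the mark lies where the pointer of the empty scale points
- knob_grip (a point): black zero-setting knob on top of the scale beside the dial: where to grip its bar, 46 mm long (along this point's x axis), 14 mm wide, its top 11 mm above this point; it turns about the vertical through this point; below the bar, 21 mm under this point, a disc 44 mm across. It stays where left (friction 0.03 N m), has about 3.3 rad of travel, and starts near its anticlockwise end
- jar: bystander: an amber glass jar, 80 mm across, 110 mm high; origin at its underside
- tin: bystander: a red tin, 70 mm across, 90 mm high; origin at its underside
- bar: bystander: a flat wrapped chocolate bar 70 x 150 x 12 mm; origin at its underside

How it is judged:
On the way, in this order (a step that is already met when the one before it is completed fails the run):
1. the empty crate stands upright on the pan within 35 mm of its middle, released, all truffles still in the bin (x of crate_c in the frame of pan_top between -0.035 and 0.035 m and y of crate_c in the frame of pan_top between -0.035 and 0.035 m and z of crate_c in the frame of pan_top between 0.032 and 0.046 m and angle between crate_c's own z axis and vertical below 0.1 rad and x of truffle0_c in the frame of bin_near between -0.33 and 0.33 m and y of truffle0_c in the frame of bin_near between -0.06 and 0.06 m and x of truffle1_c in the frame of bin_near between -0.33 and 0.33 m and y of truffle1_c in the frame of bin_near between -0.06 and 0.06 m and x of truffle2_c in the frame of bin_near between -0.33 and 0.33 m and y of truffle2_c in the frame of bin_near between -0.06 and 0.06 m and x of truffle3_c in the frame of bin_near between -0.33 and 0.33 m and y of truffle3_c in the frame of bin_near between -0.06 and 0.06 m and x of truffle4_c in the frame of bin_near between -0.33 and 0.33 m and y of truffle4_c in the frame of bin_near between -0.06 and 0.06 m and x of truffle5_c in the frame of bin_near between -0.33 and 0.33 m and y of truffle5_c in the frame of bin_near between -0.06 and 0.06 m and x of truffle6_c in the frame of bin_near between -0.33 and 0.33 m and y of truffle6_c in the frame of bin_near between -0.06 and 0.06 m and x of truffle7_c in the frame of bin_near between -0.33 and 0.33 m and y of truffle7_c in the frame of bin_near between -0.06 and 0.06 m and contact force between the fingers and crate below 0.1 N and linear speed of crate below 0.03 m/s), for 0.3 s.
2. the zero mark lies at the pointer within 0.08 rad, knob released, crate on the pan, all truffles still in the bin (x of crate_c in the frame of pan_top between -0.035 and 0.035 m and y of crate_c in the frame of pan_top between -0.035 and 0.035 m and z of crate_c in the frame of pan_top between 0.032 and 0.046 m and angle between crate_c's own z axis and vertical below 0.1 rad and x of truffle0_c in the frame of bin_near between -0.33 and 0.33 m and y of truffle0_c in the frame of bin_near between -0.06 and 0.06 m and x of truffle1_c in the frame of bin_near between -0.33 and 0.33 m and y of truffle1_c in the frame of bin_near between -0.06 and 0.06 m and x of truffle2_c in the frame of bin_near between -0.33 and 0.33 m and y of truffle2_c in the frame of bin_near between -0.06 and 0.06 m and x of truffle3_c in the frame of bin_near between -0.33 and 0.33 m and y of truffle3_c in the frame of bin_near between -0.06 and 0.06 m and x of truffle4_c in the frame of bin_near between -0.33 and 0.33 m and y of truffle4_c in the frame of bin_near between -0.06 and 0.06 m and x of truffle5_c in the frame of bin_near between -0.33 and 0.33 m and y of truffle5_c in the frame of bin_near between -0.06 and 0.06 m and x of truffle6_c in the frame of bin_near between -0.33 and 0.33 m and y of truffle6_c in the frame of bin_near between -0.06 and 0.06 m and x of truffle7_c in the frame of bin_near between -0.33 and 0.33 m and y of truffle7_c in the frame of bin_near between -0.06 and 0.06 m and angle between the x axis of zero_mark and the x axis of pointer_tip, either way round below 0.08 rad and contact force between the fingers and knob below 0.1 N), for 0.5 s.
3. every truffle lies in the crate, which stands upright on the pan within 35 mm of its middle, not held (x of crate_c in the frame of pan_top between -0.035 and 0.035 m and y of crate_c in the frame of pan_top between -0.035 and 0.035 m and z of crate_c in the frame of pan_top between 0.032 and 0.046 m and angle between crate_c's own z axis and vertical below 0.1 rad and x of truffle0_c in the frame of crate_c between -0.07 and 0.07 m and y of truffle0_c in the frame of crate_c between -0.06 and 0.06 m and z of truffle0_c in the frame of crate_c between -0.03 and 0.032 m and x of truffle1_c in the frame of crate_c between -0.07 and 0.07 m and y of truffle1_c in the frame of crate_c between -0.06 and 0.06 m and z of truffle1_c in the frame of crate_c between -0.03 and 0.032 m and x of truffle2_c in the frame of crate_c between -0.07 and 0.07 m and y of truffle2_c in the frame of crate_c between -0.06 and 0.06 m and z of truffle2_c in the frame of crate_c between -0.03 and 0.032 m and x of truffle3_c in the frame of crate_c between -0.07 and 0.07 m and y of truffle3_c in the frame of crate_c between -0.06 and 0.06 m and z of truffle3_c in the frame of crate_c between -0.03 and 0.032 m and x of truffle4_c in the frame of crate_c between -0.07 and 0.07 m and y of truffle4_c in the frame of crate_c between -0.06 and 0.06 m and z of truffle4_c in the frame of crate_c between -0.03 and 0.032 m and x of truffle5_c in the frame of crate_c between -0.07 and 0.07 m and y of truffle5_c in the frame of crate_c between -0.06 and 0.06 m and z of truffle5_c in the frame of crate_c between -0.03 and 0.032 m and x of truffle6_c in the frame of crate_c between -0.07 and 0.07 m and y of truffle6_c in the frame of crate_c between -0.06 and 0.06 m and z of truffle6_c in the frame of crate_c between -0.03 and 0.032 m and x of truffle7_c in the frame of crate_c between -0.07 and 0.07 m and y of truffle7_c in the frame of crate_c between -0.06 and 0.06 m and z of truffle7_c in the frame of crate_c between -0.03 and 0.032 m and contact force between the fingers and crate below 0.1 N), for 0.3 s.
At the end, for the whole second after the job is handed in: Every truffle lies in the crate; the crate stands upright on the cork mat, its centre within 35 mm of the mat's middle along each side; the scoop lies upright in its rest tray, its origin within 30 mm of the tray's middle along each side; all at rest (x of crate_c in the frame of mat_top between -0.035 and 0.035 m and y of crate_c in the frame of mat_top between -0.035 and 0.035 m and z of crate_c in the frame of mat_top between 0.032 and 0.046 m and angle between crate_c's own z axis and vertical below 0.1 rad and x of truffle0_c in the frame of crate_c between -0.07 and 0.07 m and y of truffle0_c in the frame of crate_c between -0.06 and 0.06 m and z of truffle0_c in the frame of crate_c between -0.03 and 0.032 m and x of truffle1_c in the frame of crate_c between -0.07 and 0.07 m and y of truffle1_c in the frame of crate_c between -0.06 and 0.06 m and z of truffle1_c in the frame of crate_c between -0.03 and 0.032 m and x of truffle2_c in the frame of crate_c between -0.07 and 0.07 m and y of truffle2_c in the frame of crate_c between -0.06 and 0.06 m and z of truffle2_c in the frame of crate_c between -0.03 and 0.032 m and x of truffle3_c in the frame of crate_c between -0.07 and 0.07 m and y of truffle3_c in the frame of crate_c between -0.06 and 0.06 m and z of truffle3_c in the frame of crate_c between -0.03 and 0.032 m and x of truffle4_c in the frame of crate_c between -0.07 and 0.07 m and y of truffle4_c in the frame of crate_c between -0.06 and 0.06 m and z of truffle4_c in the frame of crate_c between -0.03 and 0.032 m and x of truffle5_c in the frame of crate_c between -0.07 and 0.07 m and y of truffle5_c in the frame of crate_c between -0.06 and 0.06 m and z of truffle5_c in the frame of crate_c between -0.03 and 0.032 m and x of truffle6_c in the frame of crate_c between -0.07 and 0.07 m and y of truffle6_c in the frame of crate_c between -0.06 and 0.06 m and z of truffle6_c in the frame of crate_c between -0.03 and 0.032 m and x of truffle7_c in the frame of crate_c between -0.07 and 0.07 m and y of truffle7_c in the frame of crate_c between -0.06 and 0.06 m and z of truffle7_c in the frame of crate_c between -0.03 and 0.032 m and x of scoop_base in the frame of rest_c between -0.03 and 0.03 m and y of scoop_base in the frame of rest_c between -0.03 and 0.03 m and z of scoop_base in the frame of rest_c below 0.012 m and angle between scoop_base's own z axis and vertical below 0.12 rad and linear speed of each of crate, scoop below 0.03 m/s); the robot touches nothing.
It fails at once if the gripper touches a truffle (contact force between the fingers and truffle0 above 0.5 N or contact force between the fingers and truffle1 above 0.5 N or contact force between the fingers and truffle2 above 0.5 N or contact force between the fingers and truffle3 above 0.5 N or contact force between the fingers and truffle4 above 0.5 N or contact force between the fingers and truffle5 above 0.5 N or contact force between the fingers and truffle6 above 0.5 N or contact force between the fingers and truffle7 above 0.5 N).
It fails at once if a bystander is moved more than 30 mm (distance of any of jar, tin, bar from where it was at the start of the episode above 0.03 m).
Of truffle0, truffle1, truffle2, truffle3, truffle4, truffle5, truffle6, truffle7 only 4 to 8 are there at a start; the rules pass over those that are not, and their reading is None.
At some moment in a run one of crate, scoop may be knocked a few centimetres aside while the robot is not near it.
It also fails if it takes over 210 s, if anything falls off the work surface, if the arm or the gripper's body presses on something with over 40 N, if the wrist force passes 120 N, or if a joint passes its speed limit or range.

## Working session

There is one attempt and no reset: what is moved stays moved. The work goes in short steps, each a Python script; the robot and the scene stay as the last script left them, time stands still between calls to the robot, and variables do not carry over. Pictures are saved under pics/ and viewed, at most 14 in all, crops included, and the job is handed in when it is done.

```bash
mkdir -p pics; cat > h.py <<'E'
import numpy as np, cv2
from workcell import r, command_gripper, optics
from scipy.spatial.transform import Rotation as Ro
def shot(cam,name=None):
    im,d=optics.get_image(cam)
    if name: cv2.imwrite(f'pics/{name}.png',im[:,:,::-1])
    return im,d
def cloud(cam,d):
    m=optics.camera_model(cam);K,R,t=[np.array(m[k]) for k in('K','R','t')]
    v,u=np.mgrid[:d.shape[0],:d.shape[1]]
    P=np.stack([(u-K[0,2])/K[0,0]*d,(v-K[1,2])/K[1,1]*d,d],-1)
    W=(P-t.ravel())@R
    W[d<=0]=np.nan
    return W
def down(yaw):  # tool z down, tool y (closing) at world angle yaw
    y=np.array([np.cos(yaw),np.sin(yaw),0]);z=np.array([0,0,-1.]);x=np.cross(y,z)
    return Ro.from_matrix(np.stack([x,y,z],1)).as_quat()
E
python3 - <<'E'
from h import *
for c in('top','side'):
    im,d=shot(c,c+'0'); np.savez(f'{c}0.npz',im=im,d=d)
    m=optics.camera_model(c); print(c,-np.array(m['R']).T@np.array(m['t']).ravel(), np.round(m['K'],1).tolist()); print(np.round(m['R'],3).tolist())
    W=cloud(c,d); print(W[50::100,60::130].round(3).tolist())
s=r.read_state(); print(s['time_s'],s['eef_rot'],r.tip_extent)
E
```

```text
top [0.37576871 0.01993063 1.17093956] [[451.9, 0.0, 316.4], [0.0, 451.9, 197.7], [0.0, 0.0, 1.0]]
[[-0.025, -0.999, -0.021], [-0.985, 0.029, -0.171], [0.171, 0.016, -0.985]]
[[[1.44, 1.222, -0.751], [1.416, 0.615, -0.749], [1.397, 0.017, -0.753], [1.369, -0.571, -0.742], [0.969, -0.695, 0.004]], [[0.732, 0.732, -0.002], [0.704, 0.36, 0.054], [0.701, 0.026, 0.029], [0.699, -0.321, -0.002], [0.688, -0.664, -0.003]], [[0.461, 0.713, -0.003], [0.448, 0.352, 0.061], [0.441, 0.033, 0.031], [0.434, -0.3, -0.001], [0.425, -0.632, -0.005]], [[0.23, 0.613, 0.138], [0.203, 0.365, -0.0], [0.195, 0.04, -0.005], [0.188, -0.282, -0.0], [0.201, -0.535, 0.121]]]
side [ 0.17836387 -0.46801931  0.82565955] [[388.5, 0.0, 322.4], [0.0, 388.5, 204.0], [0.0, 0.0, 1.0]]
[[0.776, -0.631, -0.009], [-0.493, -0.598, -0.632], [0.393, 0.495, -0.775]]
[[[0.23, 0.461, 0.41], [0.817, 1.398, -0.202], [1.923, 1.73, -0.742], [2.038, 0.688, -0.338], [2.031, 0.058, -0.065]], [[0.103, 0.745, 0.002], [0.415, 0.485, 0.004], [0.706, 0.203, 0.032], [1.813, 0.378, -0.749], [2.026, -0.166, -0.487]], [[-0.006, 0.361, 0.003], [0.247, 0.156, -0.001], [0.499, -0.052, 0.0], [0.721, -0.268, 0.04], [0.82, -0.464, 0.179]], [[-0.006, -0.062, 0.239], [0.132, -0.071, 0.0], [0.342, -0.248, 0.011], [0.516, -0.422, 0.083], [0.7, -0.575, 0.089]]]
0.1 [ 2.03001371e-01  9.79178181e-01 -6.85382922e-04 -2.50339392e-04] 0.025
```

View pics/top0.png

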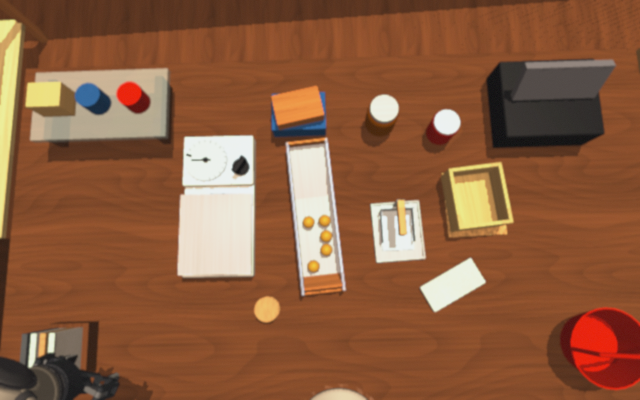

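View pics/side0.png

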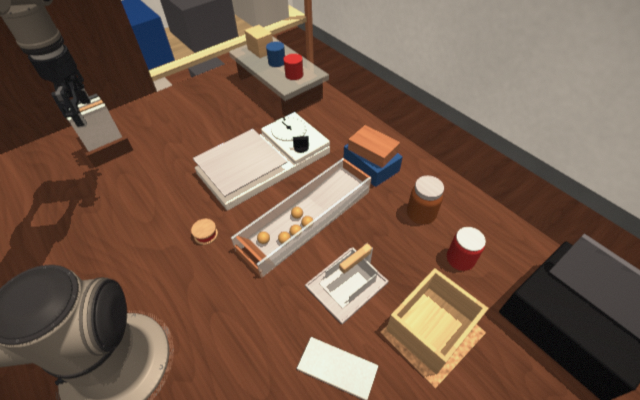

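Top view: scale's pan at about (217,233), with its dial at (207,160) and knob at (240,165). The bin runs from (323,290) to (307,140) and holds 5 truffles. The scoop sits in its tray at (398,232), lip towards the robot. The crate is at (480,200) on the mat. Next I measure from the depth image.

```bash
cat >> h.py <<'E'
def rect(P):
    """min-area rect of Nx2 metric points -> centre, (len along ~x, len along ~y), yaw of the ~x side in (-45,45]"""
    (c,s,a)=cv2.minAreaRect((P*1000).astype(np.float32))
    a=np.deg2rad(a)
    while a>np.pi/4: a-=np.pi/2; s=s[::-1]
    while a<=-np.pi/4: a+=np.pi/2; s=s[::-1]
    return np.array(c)/1000,np.array(s)/1000,a
def win(W,box,z0,z1):
    m=np.zeros(W.shape[:2],bool);m[box[1]:box[3],box[0]:box[2]]=1
    return m&(W[...,2]>z0)&(W[...,2]<z1)
def pr(n,P):
    c,s,a=rect(P[:,:2]);print(n,len(P),c.round(4),s.round(4),'yaw %.3f'%a,'z',P[:,2].mean().round(4));return c,s,a
E
cat > m.py <<'E'
from h import *
f=np.load('top0.npz');im,d=f['im'],f['d'];W=cloud('top',d)
hsv=cv2.cvtColor(im,cv2.COLOR_RGB2HSV)
pr('crate rim',W[win(W,(435,155,520,245),.072,.1)])
pr('pan',W[win(W,(170,188,262,285),.052,.075)])
pr('dialbox',W[win(W,(175,130,262,186),.05,.09)])
pr('knob',W[win(W,(225,145,262,186),.08,.2)])
print(np.unique((W[win(W,(170,130,262,285),.02,.2)][:,2]*200).round()/200,return_counts=True))
pr('bin',W[win(W,(280,130,350,300),.05,.07)])
pr('handle',W[win(W,(390,190,415,245),.09,.12)])
m=win(W,(365,190,430,265),.004,.2)&(hsv[...,1]<90);pr('tray',W[m])
m=win(W,(435,155,520,245),-.002,.008)&(hsv[...,1]>0);
m=win(W,(365,190,430,265),.03,.055);pr('scoopwalls',W[m])
t=((hsv[...,0]>8)&(hsv[...,0]<22)&(hsv[...,1]>150)&(hsv[...,2]>130)).astype(np.uint8)
t[:195]=0;t[272:]=0;t[:,:297]=0;t[:,337:]=0
n,l,st,c=cv2.connectedComponentsWithStats(t)
for i in range(1,n):
    if st[i,4]>20: print('t',st[i],c[i].round(1),np.nanmean(W[l==i],0).round(4),np.nanmax(W[l==i][:,2]).round(4))
E
python3 m.py; python3 - <<'E'
import cv2
im=cv2.imread('pics/top0.png')
cv2.imwrite('pics/crop0.png',cv2.resize(im[125:295,175:525],None,fx=2.2,fy=2.2,interpolation=3))
E
```

```text
crate rim 925 [ 0.5617 -0.3606] [0.1516 0.1321] yaw 0.097 z 0.0814
pan 5876 [0.4881 0.2911] [0.2006 0.181 ] yaw -0.005 z 0.0614
dialbox 2121 [0.6767 0.2889] [0.1281 0.1772] yaw 0.001 z 0.0554
knob 118 [0.6568 0.2288] [0.0461 0.0157] yaw -0.615 z 0.0883
(array([0.02 , 0.025, 0.03 , 0.035, 0.04 , 0.045, 0.05 , 0.055, 0.06 ,
       0.065, 0.07 , 0.075, 0.08 , 0.085, 0.09 , 0.095]), array([  32,  234,  570,   86,   58,  423, 1518, 1331, 4106, 1734,   22,
         11,   10,   41,   68,    6]))
bin 1100 [0.5481 0.0456] [0.4219 0.1161] yaw 0.116 z 0.0583
handle 283 [ 0.5102 -0.1648] [0.0832 0.0185] yaw 0.020 z 0.1005
tray 1825 [ 0.4859 -0.1683] [0.1526 0.1268] yaw 0.056 z 0.0134
scoopwalls 161 [ 0.5051 -0.1651] [0.093  0.0832] yaw 0.003 z 0.0413
t [304 217  10  10  67] [308.2 221.9] [0.5116 0.0605 0.038 ] 0.0439
t [319 216  11  10  74] [324.2 220.5] [0.514  0.02   0.0378] 0.0449
t [321 231  11  11  77] [325.6 235.9] [0.4751 0.0177 0.0379] 0.0438
t [321 244  10  11  75] [325.7 249.4] [0.4413 0.0183 0.0382] 0.0432
t [308 261  11  11  80] [313.  266.1] [0.4011 0.0511 0.0377] 0.0463
```

View pics/crop0.png

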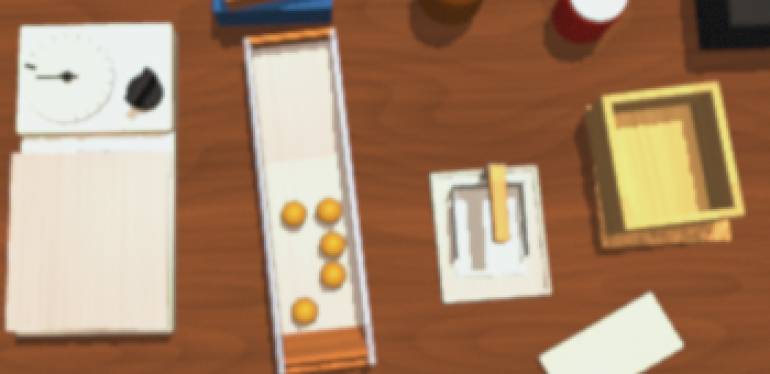

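Five truffles, and every size agrees with the text. In the crop the pointer points left and the zero mark lies slightly clockwise of it. Now I move the crate to the pan.

```bash
cat >> h.py <<'E'
def best(yaw,pos):
    "grasp yaw or its half turn, whichever has the smaller last joint"
    o=[]
    for y in(yaw,yaw+np.pi):
        q=r.solve_ik(pos,down(y))
        if q is not None: o.append((abs(q[5]),y))
    return min(o)[1]
E
python3 - <<'E'
from h import *
c=np.array([.5617,-.3606]);a=.097
g=c+.061*np.array([-np.sin(a),np.cos(a)])
y=best(a+np.pi/2,[*g,.2])
command_gripper(.045,80)
r.reach([*g,.22],down(y)); r.move_straight([*g,.077])
command_gripper(0,80); s=r.read_state();print(s['grip_width'],s['grip_force'])
r.move_straight([*g,.27])
p=np.array([.488,.291+.061])
yp=y-a
q=r.solve_ik([*p,.27],down(yp));print(q)
r.reach([*p,.27],down(yp));print(r.read_state()['grip_width'])
r.move_straight([*p,.16]);print(r.move_straight([*p,.134],speed=.04,max_force=6))
r.hold(.3);command_gripper(.045);r.hold(.3)
r.move_straight([*p,.27]);r.reach([.4,.0,.35],down(yp));r.hold(.5)
im,d=shot('top','top1');np.savez('top1.npz',im=im,d=d);W=cloud('top',d)
pr('crate',W[win(W,(165,150,275,285),.12,.16)])
hsv=cv2.cvtColor(im,cv2.COLOR_RGB2HSV)
m=hsv[170:240,440:515]
cv2.imwrite('pics/crop1.png',cv2.resize(im[125:285,170:520,::-1],None,fx=2.2,fy=2.2,interpolation=3))
print(r.read_state()['time_s'])
E
```

```text
0.006601063238608119 78.90965938568115
[ 4.97569883e-01  4.75867665e-01  1.27671087e+00 -4.44089210e-16
  1.38901411e+00  2.06836621e+00]
0.006744253397045534
False
crate 1095 [0.4872 0.2903] [0.1502 0.1326] yaw -0.004 z 0.1349
14.6
```

View pics/crop1.png

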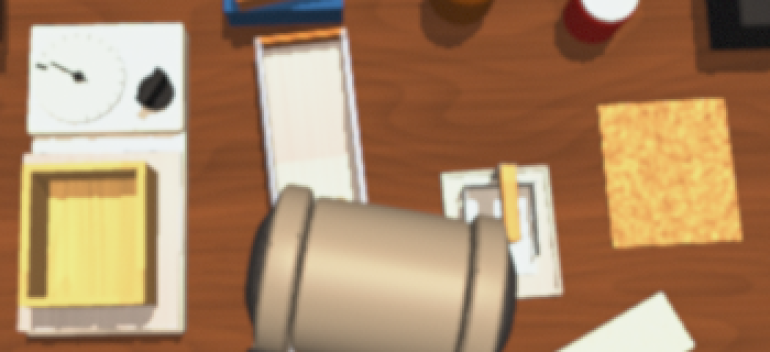

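The crate stands centred on the pan and the mat is uncovered, at crop (670,172). The pointer has turned clockwise past the mark. Now I measure the dial angles and the mat.

```bash
cat >> h.py <<'E'
def plane(cam,uv,z):
    m=optics.camera_model(cam);K,R,t=[np.array(m[k]) for k in('K','R','t')];C=-R.T@t.ravel()
    uv=np.atleast_2d(uv);D=np.c_[uv,np.ones(len(uv))]@np.linalg.inv(K).T@R
    return C+D*((z-C[2])/D[:,2])[:,None]
def dial(im,zp=.06,show=False):
    b=(178,132,232,186)
    g=im[b[1]:b[3],b[0]:b[2]].astype(float).max(2)
    v,u=np.mgrid[b[1]:b[3],b[0]:b[2]]
    P=plane('top',np.c_[u.ravel(),v.ravel()],zp)[:,:2];w=np.clip(150-g.ravel(),0,None)
    rel=P-np.array(DC);rr=np.hypot(*rel.T);out=[]
    for lo,hi in((.010,.036),(.039,.056)):
        k=(rr>lo)&(rr<hi);s=(rel[k]*w[k,None]).sum(0)/w[k].sum()
        out+=[np.arctan2(s[1],s[0]),np.hypot(*s),w[k].sum()]
    hub=rr<.008;c=(P[hub]*w[hub,None]).sum(0)/w[hub].sum()
    return np.round(out,4),c.round(4)
DC=[.677,.315]
E
python3 - <<'E'
from h import *
import h
for n in(0,1):
    f=np.load(f'top{n}.npz');im=f['im'];W=cloud('top',f['d'])
    g=im[134:184,182:230].max(2)
    if n==1: print((g[8:40,2:38:1]))
    v,u=np.unravel_index(g.argmin(),g.shape);print('darkest',u+182,v+134)
    P=W[win(W,(178,134,230,184),.04,.09)];print(np.median(P[:,2]))
f=np.load('top1.npz');hsv=cv2.cvtColor(f['im'],cv2.COLOR_RGB2HSV)
W=cloud('top',f['d']);pr('mat',W[win(W,(435,165,512,240),.000,.012)&(hsv[...,2]>165)])
print(np.array([im[200,475],im[200,450],im[200,430]]))
E
```

```text
darkest 205 159
0.05267616770268126
[[220 240 243 ... 241 242 242]
 [223 240 243 ... 241 242 242]
 [223 240 243 ... 242 242 242]
 ...
 [240 243 243 ... 242 241 239]
 [240 242 242 ... 242 239 233]
 [240 243 242 ... 242 240 230]]
darkest 205 159
0.05255529718862276
mat 3348 [ 0.5544 -0.3707] [0.1738 0.1542] yaw 0.032 z 0.0031
[[240 196 108]
 [239 198 108]
 [134  77  45]]
```

```bash
cat > d.py <<'E'
from h import *
import h,sys
for n in sys.argv[1:]:
    f=np.load(f'top{n}.npz');im=f['im']
    g=im.astype(float).max(2)
    v,u=np.mgrid[155:164,201:210];w=np.clip(120-g[155:164,201:210],0,None)
    uv=[(u*w).sum()/w.sum(),(v*w).sum()/w.sum()]
    h.DC=plane('top',uv,.056)[0,:2]
    print(n,uv,h.DC.round(4));print(dial(im,.056))
    # white disc / tick ring
    W=cloud('top',f['d']);
    print(pr('knob',W[win(W,(225,145,262,186),.075,.2)]))
    Z=W[140:182,184:228,2];print(np.percentile(Z,[5,25,50,75,95,99]).round(4))
E
python3 d.py 0 1
python3 - <<'E'
import cv2;im=cv2.imread('pics/top1.png')
cv2.imwrite('pics/dial1.png',cv2.resize(im[130:190,178:262],None,fx=8,fy=8,interpolation=0))
E
```

```text
0 [np.float64(204.96850393700788), np.float64(159.33070866141733)] [0.6776 0.3201]
(array([       nan,        nan, 0.0000e+00, 1.2726e+00, 4.4600e-02,
       5.4000e+01]), array([0.6775, 0.3201]))
knob 130 [0.6568 0.2288] [0.0461 0.0157] yaw -0.615 z 0.0873
(array([0.65677161, 0.2287892 ]), array([0.0460879 , 0.01570268]), np.float64(-0.6145981910979794))
[nan nan nan nan nan nan]
1 [np.float64(205.14442013129104), np.float64(159.39387308533918)] [0.6774 0.3196]
(array([    nan,     nan,  0.    ,  1.2745,  0.0447, 42.    ]), array([0.6774, 0.3197]))
knob 129 [0.6566 0.2293] [0.0459 0.0155] yaw -0.631 z 0.0871
(array([0.6566261 , 0.22928206]), array([0.04587178, 0.01553941]), np.float64(-0.6313272369594756))
[nan nan nan nan nan nan]h.py:48: RuntimeWarning: invalid value encountered in divide
  k=(rr>lo)&(rr<hi);s=(rel[k]*w[k,None]).sum(0)/w[k].sum()
```

View pics/dial1.png

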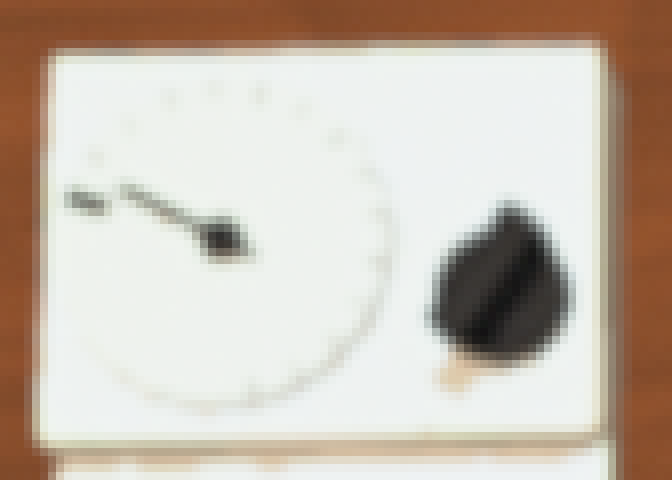

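The pointer runs from the hub at (222,238) to its tip at about (122,188), and the mark lies at (88,202). The dark threshold was too strict for the thin pointer, so I relax it and turn the knob.

```bash
sed -i 's/np.clip(150-g.ravel(),0,None)/np.clip(215-g.ravel(),0,None)/; s/(.010,.036),(.039,.056)/(.012,.034),(.0405,.0535)/' h.py
sed -i '/W=cloud/,$d' d.py
python3 d.py 0 1
python3 - <<'E'
from h import *
k=np.array([.6567,.229]);z=.0905-.011
for y0 in(-.62+np.pi/2,-.62-np.pi/2):
  for t in(0,-.8,-1.6,-2): print(y0,t,r.solve_ik([*k,z+.012],down(y0+t)) is not None and r.solve_ik([*k,z+.012],down(y0+t))[5])
f=np.load('top1.npz');W=cloud('top',f['d']);print(np.sort(W[win(W,(225,145,262,186),.075,.2)][:,2])[-60::6])
W=W[140:182,184:228,2];print(np.nanpercentile(W,[5,25,50,75,95]))
E
```

```text
0 [np.float64(204.96850393700788), np.float64(159.33070866141733)] [0.6776 0.3201]
(array([1.5715e+00, 2.2100e-02, 7.2800e+02, 1.2694e+00, 4.5500e-02,
       6.0400e+02]), array([0.6775, 0.3202]))
1 [np.float64(205.14442013129104), np.float64(159.39387308533918)] [0.6774 0.3196]
(array([1.0716e+00, 2.2600e-02, 5.6300e+02, 1.2689e+00, 4.5900e-02,
       5.5900e+02]), array([0.6774, 0.3196]))
0.9507963267948966 0 -0.7253422222546186
0.9507963267948966 -0.8 0.07465777774538118
0.9507963267948966 -1.6 0.874657777745381
0.9507963267948966 -2 1.2746577777453814
-2.1907963267948967 0 2.4162504313351745
-2.1907963267948967 -0.8 -3.0669348758444124
-2.1907963267948967 -1.6 -2.266934875844412
-2.1907963267948967 -2 -1.866934875844412
[0.08845155 0.08861716 0.08890653 0.08935178 0.08945199 0.08981562
 0.09008597 0.09046776 0.09115109 0.09229827]
[0.0472897  0.05093638 0.05327794 0.05518783 0.05780373]
```

```bash
cat > knob.py <<'E'
from h import *
import sys
y0,dt=float(sys.argv[1]),float(sys.argv[2]);n=sys.argv[3]
k=[.6567,.229]
command_gripper(.04)
r.reach([*k,.2],down(y0));r.move_straight([*k,.088],speed=.1,max_force=15)
command_gripper(0,30);print(r.read_state()['grip_width'])
for i in range(1,5): r.move_straight([*k,.088],down(y0+dt*i/4))
command_gripper(.04);r.hold(.2);r.move_straight([*k,.2]);r.reach([.4,.0,.35],down(y0+dt));r.hold(.5)
im,d=shot('top');np.savez(f'top{n}.npz',im=im,d=d);W=cloud('top',d)
pr('crate',W[win(W,(165,150,275,285),.12,.16)]);pr('knob',W[win(W,(225,145,262,186),.075,.2)]);print(r.read_state()['time_s'])
E
python3 knob.py .953 -.40 2; python3 d.py 2
```

```text
0.013325326794053098
crate 1095 [0.4873 0.2902] [0.1505 0.1319] yaw 0.005 z 0.1349
knob 131 [0.6568 0.2294] [0.0152 0.0459] yaw 0.557 z 0.0869
22.6833
2 [np.float64(205.13755458515283), np.float64(159.3951965065502)] [0.6774 0.3197]
(array([1.0680e+00, 2.3100e-02, 5.9000e+02, 1.0647e+00, 4.5600e-02,
       5.6200e+02]), array([0.6774, 0.3196]))
```

Pointer 1.068 and mark 1.065, so the zero is set. Next I measure the bin geometry and the current scoop pose.

```bash
python3 - <<'E'
from h import *
r.movej([1.016,.342,1.524,0,1.275,-.146]);r.hold(.2)
im,d=shot('top','top3');np.savez('top3.npz',im=im,d=d);W=cloud('top',d)
pr('handle',W[win(W,(385,185,420,250),.09,.12)])
pr('walls',W[win(W,(365,190,430,265),.03,.055)])
w=W[win(W,(365,190,430,265),.03,.055)]
c,s,a=pr('bin',W[win(W,(280,130,350,300),.05,.07)])
P=W[win(W,(280,130,350,300),-.01,.08)];u=np.array([np.cos(a),np.sin(a)]);v=np.array([-u[1],u[0]])
x=(P[:,:2]-c)@u;y=(P[:,:2]-c)@v
for i in np.arange(-.215,.215,.01):
    k=(abs(x-i)<.005)&(abs(y)<.012)
    if k.any():print('%.3f z %.4f'%(i,np.median(P[k,2])),end='; ')
print()
t=P[(P[:,2]>.045)&(abs(x)<.15)];yy=(t[:,:2]-c)@v;xx=(t[:,:2]-c)@u
for s in(-1,1):
    k=yy*s>0.03;print(s,np.percentile(yy[k],[5,50,95]).round(4),np.polyfit(xx[k],yy[k],1).round(4))
print(c,a,r.read_state()['time_s'])
E
```

```text
handle 280 [ 0.5101 -0.1648] [0.0826 0.0185] yaw 0.019 z 0.1006
walls 156 [ 0.5051 -0.1653] [0.0928 0.0833] yaw 0.012 z 0.0414
bin 1086 [0.5477 0.0455] [0.421 0.116] yaw 0.115 z 0.0584
-0.215 z 0.0001; -0.205 z 0.0274; -0.195 z 0.0565; -0.185 z 0.0396; -0.175 z 0.0232; -0.165 z 0.0092; -0.155 z 0.0107; -0.145 z 0.0104; -0.135 z 0.0088; -0.125 z 0.0087; -0.115 z 0.0127; -0.105 z 0.0287; -0.095 z 0.0112; -0.085 z 0.0108; -0.075 z 0.0107; -0.065 z 0.0112; -0.055 z 0.0096; -0.045 z 0.0106; -0.035 z 0.0302; -0.025 z 0.0137; -0.015 z 0.0097; -0.005 z 0.0097; 0.005 z 0.0102; 0.015 z 0.0099; 0.025 z 0.0094; 0.035 z 0.0099; 0.045 z 0.0112; 0.055 z 0.0138; 0.065 z 0.0140; 0.075 z 0.0155; 0.085 z 0.0170; 0.095 z 0.0185; 0.105 z 0.0192; 0.115 z 0.0218; 0.125 z 0.0224; 0.135 z 0.0236; 0.145 z 0.0247; 0.155 z 0.0262; 0.165 z 0.0372; 0.175 z 0.0589; 0.195 z 0.0001; 0.205 z 0.0206; 
-1 [-0.0552 -0.0501 -0.0449] [-0.0284 -0.0501]
1 [0.0445 0.0495 0.0546] [-0.0281  0.0493]
[0.54772406 0.04548689] 0.11540915942539823 24.8417
```

Fitting the side walls gives a bin yaw of 0.087 rad and puts the near end of its floor 165 mm behind the bin's centre. Now I grip the scoop and sweep towards the near wall.

```bash
cat >> h.py <<'E'
BC=np.array([.5477,.0451]);BY=.087;BU=np.array([np.cos(BY),np.sin(BY)])
def spose(q,yaw,th,ref):
    """TCP pose putting scoop point ref=(x,z) (scoop frame, y=0) at world q; th>0 = lip up (rad)"""
    R=Ro.from_euler('z',yaw)*Ro.from_euler('y',th)
    p=np.array(q)+R.apply(np.array([.0105,0,.092])-np.array([ref[0],0,ref[1]]))
    return p,(R*Ro.from_quat(down(SG*np.pi/2))).as_quat()
SG=1
LIP=(-.055,0);BACK=(.05,0);BASE=(0,0)
def lip_at(s,z,th): return spose([*(BC+s*BU),z],BY,th,LIP)
def mv(pq,speed=.1,f=None): return r.move_straight(pq[0],pq[1],speed=speed,max_force=f)
def st(): 
    s=r.read_state();return np.round(s['eef_pos'],4),np.round(s['contact_force'],1),round(s['grip_width'],4),s['time_s']
E
python3 - <<'E'
from h import *
g=[.5031,-.1649];yaw=.016
for y in(1,-1):
    q=r.solve_ik([*g,.2],down(yaw+y*np.pi/2));print(y,q)
    import h
    h.SG=y
    for th in(-.9,.35): print(r.solve_ik(*lip_at(0,.15,th)),r.solve_ik(*spose([.5,.291,.13],0,th,LIP)))
E
```

```text
1 [-4.61543583e-01  4.02027355e-01  1.59793830e+00 -4.44089210e-16
  1.14162700e+00 -2.04833991e+00]
None None
[-0.01979768  0.80667672  0.87486736 -0.0376134   1.80805045 -1.68000832] [ 0.29612085  0.83912078  0.86387047  0.10233119  1.77347398 -1.2710156 ]
-1 [-4.61543583e-01  4.02027355e-01  1.59793830e+00 -4.44089210e-16
  1.14162700e+00  1.09325274e+00]
None None
[-0.01979768  0.80667672  0.87486736 -0.0376134   1.80805045  1.46158433] [0.29612085 0.83912078 0.86387047 0.10233119 1.77347398 1.87057705]
```

```bash
python3 - <<'E'
from h import *
import h
for sg in(1,-1):
  h.SG=sg
  print('bin',[(th,z,[r.solve_ik(*lip_at(s,z,th)) is not None for s in(.02,-.16)]) for th in(-.12,0,.4) for z in(.011,.2)])
  for yd in range(-180,180,30):
    yaw=np.deg2rad(yd);L=np.array([.488,.291])-0.0*np.array([np.cos(yaw),np.sin(yaw)])
    print(sg,yd,[(th,None if (q:=r.solve_ik(*spose([*L,.125],yaw,th,LIP))) is None else round(q[5],1)) for th in(-.3,-.5,-.7,-.9)], r.solve_ik(*spose([*L,.3],yaw,.3,LIP)) is not None)
E
```

```text
bin [(-0.12, 0.011, [True, True]), (-0.12, 0.2, [True, True]), (0, 0.011, [True, True]), (0, 0.2, [True, True]), (0.4, 0.011, [True, True]), (0.4, 0.2, [True, True])]
1 -180 [(-0.3, np.float64(1.9)), (-0.5, np.float64(1.9)), (-0.7, np.float64(1.9)), (-0.9, np.float64(2.0))] True
1 -150 [(-0.3, np.float64(1.5)), (-0.5, np.float64(1.5)), (-0.7, np.float64(1.5)), (-0.9, np.float64(1.4))] True
1 -120 [(-0.3, np.float64(1.0)), (-0.5, np.float64(1.0)), (-0.7, np.float64(1.0)), (-0.9, np.float64(1.0))] True
1 -90 [(-0.3, np.float64(0.5)), (-0.5, np.float64(0.6)), (-0.7, np.float64(0.7)), (-0.9, np.float64(0.7))] True
1 -60 [(-0.3, np.float64(0.1)), (-0.5, np.float64(0.3)), (-0.7, np.float64(0.4)), (-0.9, np.float64(0.6))] True
1 -30 [(-0.3, np.float64(-0.4)), (-0.5, np.float64(-0.2)), (-0.7, np.float64(0.1)), (-0.9, None)] True
1 0 [(-0.3, np.float64(-1.1)), (-0.5, np.float64(-0.8)), (-0.7, np.float64(-0.3)), (-0.9, None)] True
1 30 [(-0.3, np.float64(-1.7)), (-0.5, np.float64(-1.8)), (-0.7, None), (-0.9, None)] True
1 60 [(-0.3, np.float64(-2.4)), (-0.5, np.float64(-2.7)), (-0.7, None), (-
[... 1173 characters left out ...]
)), (-0.7, np.float64(-3.0)), (-0.9, None)] True
-1 0 [(-0.3, np.float64(2.1)), (-0.5, np.float64(2.3)), (-0.7, np.float64(2.8)), (-0.9, None)] True
-1 30 [(-0.3, np.float64(1.4)), (-0.5, np.float64(1.3)), (-0.7, None), (-0.9, None)] True
-1 60 [(-0.3, np.float64(0.8)), (-0.5, np.float64(0.5)), (-0.7, np.float64(0.0)), (-0.9, np.float64(-0.5))] True
-1 90 [(-0.3, np.float64(0.2)), (-0.5, np.float64(-0.1)), (-0.7, np.float64(-0.3)), (-0.9, np.float64(-0.6))] True
-1 120 [(-0.3, np.float64(-0.3)), (-0.5, np.float64(-0.5)), (-0.7, np.float64(-0.6)), (-0.9, np.float64(-0.7))] True
-1 150 [(-0.3, np.float64(-0.8)), (-0.5, np.float64(-0.8)), (-0.7, np.float64(-0.9)), (-0.9, np.float64(-0.9))] True
```

```bash
cat > scoop.py <<'E'
from h import *
import sys
g=[float(sys.argv[1]),float(sys.argv[2])];yaw=float(sys.argv[3]);n=sys.argv[4]
command_gripper(.05)
r.reach([*g,.25],down(yaw+np.pi/2));r.move_straight([*g,.097],max_force=15);command_gripper(0,100);print(st())
r.move_straight([*g,.25]);print('grip',st())
p=lip_at(.01,.16,-.12);r.reach(*p);r.hold(.2)
mv(lip_at(.01,.03,-.12),.1,15);print('low',st())
hit=mv(lip_at(.01,.007,-.12),.02,4);p0=r.read_state()['eef_pos'];dz=p0[2]-lip_at(.01,.010,-.12)[0][2];print('floor',hit,dz.round(4) if hit else None,st())
dz=float(np.clip(dz,-.003,.004))+.0005
np.save('dz.npy',dz)
im,d=shot('top',n)
E
python3 scoop.py .5031 -.1649 .016 top4
```

```text
(array([ 0.5034, -0.1648,  0.0978]), array([-1.1,  1.9,  5.9]), 0.0163, 29.1833)
grip (array([ 0.5026, -0.1647,  0.249 ]), array([-0.2, -0.5, -2.2]), 0.0166, 30.35)
low (array([0.6119, 0.0507, 0.1299]), array([-0.1, -0.5, -0.9]), 0.0165, 32.9583)
floor True 0.0013 (array([0.6118, 0.0507, 0.1105]), array([-0. ,  0.7,  4.5]), 0.0162, 33.8333)
```

View pics/top4.png

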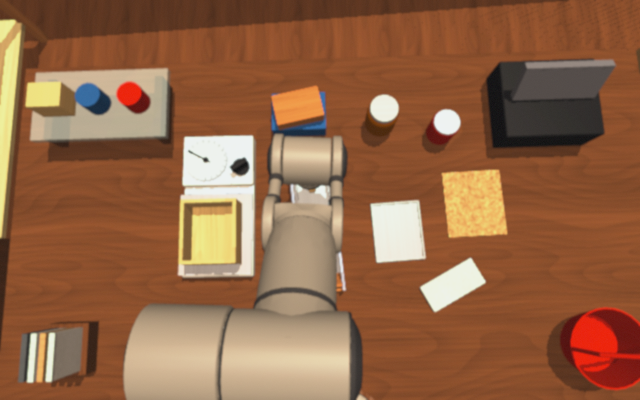

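The scoop is in the bin, floor contact was felt, and the tray at (398,231) is empty, so I can measure it. Now the sweep.

```bash
cat > sweep.py <<'E'
from h import *
import sys
n=sys.argv[1]
dz=float(np.load('dz.npy'));z=.010+dz
mv(lip_at(.01,z,-.12),.05)
for s,th in((-.02,-.12),(-.05,-.06),(-.08,-.01),(-.11,0.)): print(s,mv(lip_at(s,z,th),.06,20),st())
print(mv(lip_at(-.162,z,0.),.05,14),st())
p=r.read_state()['eef_pos'];sl=(p[:2]-BC)@BU-.0655;print('lip s',sl)
im,d=shot('side',n);np.savez(n+'.npz',im=im,d=d)
cv2.imwrite('pics/'+n+'c.png',cv2.resize(im[140:290,200:400,::-1],None,fx=3,fy=3,interpolation=3))
E
python3 sweep.py side5
```

```text
-0.02 False (array([0.5815, 0.0481, 0.1109]), array([-0.6,  0.3, -1.3]), 0.0164, 34.7833)
-0.05 False (array([0.5575, 0.046 , 0.1075]), array([-0.4,  0.8, -1.3]), 0.0167, 35.3417)
-0.08 False (array([0.5324, 0.0438, 0.1045]), array([-0.1, -0.2, -2.8]), 0.0164, 35.9167)
-0.11 False (array([0.5033, 0.0412, 0.1039]), array([ 0.5, -0.3, -1.9]), 0.0165, 36.55)
False (array([0.4514, 0.0367, 0.1038]), array([-0.2, -1.1,  2. ]), 0.0163, 37.7417)
lip s -0.16217972020371424
```

View pics/side5c.png

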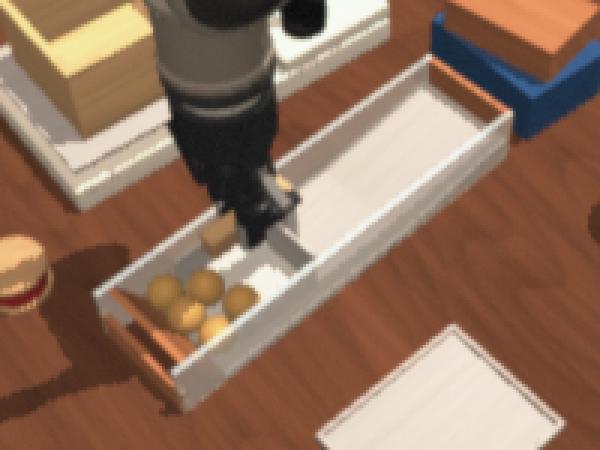

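All five truffles lie at the near wall, in or over the scoop (crop 150–255, 270–335). Now I tip the lip up and lift.

```bash
cat > lift.py <<'E'
from h import *
import sys
n=sys.argv[1]
dz=float(np.load('dz.npy'));z=.010+dz
mv(lip_at(-.165,z,0.),.03,14);print(st())
q=[*(BC+(-.165+.105)*BU),z+.001]
for th in(.08,.16,.25,.35): mv(spose(q,BY,th,BACK),.04,25)
print(st());r.hold(.3)
mv(spose([*q[:2],.12],BY,.35,BACK),.08,25);r.hold(.3);print(st())
mv(spose([*q[:2],.24],BY,.35,BACK),.15)
im,d=shot('side',n);np.savez(n+'.npz',im=im,d=d)
cv2.imwrite('pics/'+n+'c.png',cv2.resize(im[60:290,150:400,::-1],None,fx=2.4,fy=2.4,interpolation=3))
E
python3 lift.py side6
```

```text
(array([0.4486, 0.0364, 0.1038]), array([ 0.3, -1. ,  0.1]), 0.0164, 38.0417)
(array([0.4821, 0.0394, 0.1125]), array([ 1.2,  0.7, -2.7]), 0.0165, 39.525)
(array([0.4823, 0.0394, 0.2198]), array([ 0.1,  0.3, -2.9]), 0.0167, 41.6167)
```

View pics/side6c.png

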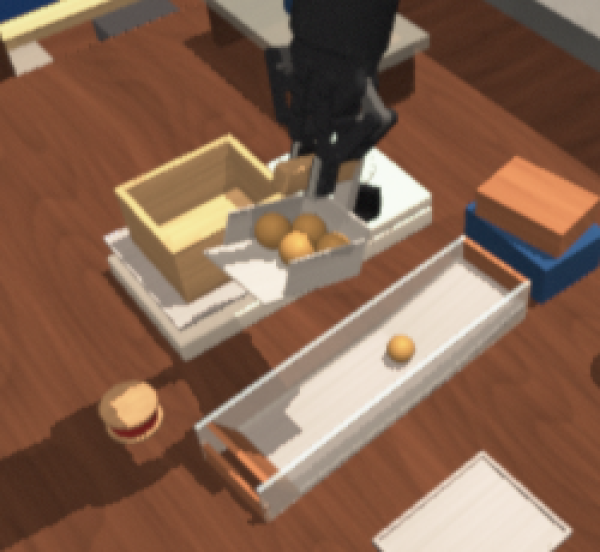

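Four truffles are in the scoop and one is left in the bin at (400,348). I dump the four and then return for it.

```bash
cat > dump.py <<'E'
from h import *
import sys
n=sys.argv[1];yd=-np.pi/2
p=np.array([.445,.10])
for yaw in(-.4,-.9,-1.3,yd): mv(spose([*p,.27],yaw,.33,BASE),.15)
L=np.array([.487,.268])
mv(spose([*L,.26],yd,.33,LIP),.15)
mv(spose([*L,.21],yd,.0,LIP),.1)
mv(spose([*L,.155],yd,-.15,LIP),.06,12)
for th,z in((-.3,.14),(-.45,.132),(-.6,.126),(-.75,.122),(-.88,.121)): print(th,mv(spose([*L,z],yd,th,LIP),.04,10))
r.hold(.6)
mv(spose([*L,.17],yd,-.85,LIP),.08);mv(spose([*L,.27],yd,-.2,LIP),.12);mv(spose([.44,.08,.27],yd,0,BASE),.2)
im,d=shot('top',n);np.savez(n+'.npz',im=im,d=d);W=cloud('top',d)
pr('crate',W[win(W,(165,150,275,285),.115,.16)]);print(st())
cv2.imwrite('pics/'+n+'c.png',cv2.resize(im[125:300,165:440,::-1],None,fx=2.6,fy=2.6,interpolation=3))
E
python3 dump.py top7
```

```text
-0.3 False
-0.45 False
-0.6 False
-0.75 False
-0.88 False
crate 717 [0.4875 0.3041] [0.1514 0.1053] yaw 0.007 z 0.1316
(array([0.4402, 0.0704, 0.3618]), array([ 0.8,  0. , -1.8]), 0.0166, 53.7)
```

View pics/top7c.png

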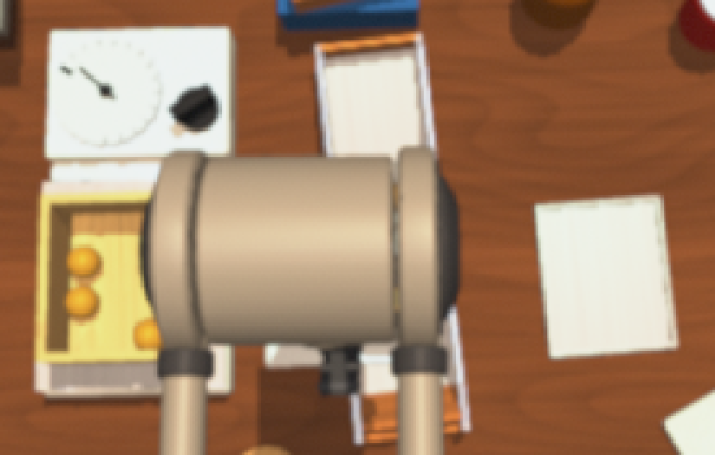

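Three truffles are visible in the crate (85,262), (82,302) and (148,335); the fourth is under the arm's silhouette. Next I locate the leftover in the bin.

```bash
python3 - <<'E'
from h import *
p=plane('side',[316.7,205],.026)[0];d=p[:2]-BC;print(p,'s',d@BU,'t',d@[-BU[1],BU[0]])
for s in(.05,.06,.075): 
    for th in(-.14,-.25):print(s,r.solve_ik(*lip_at(s,.03,th)))
q=[.62,.055]
for yaw in(-1.2,-.7,-.2,BY): mv(spose([.44+.18*(yaw+1.57)/1.66,.08,.27],yaw,0,BASE),.2)
im,d=shot('side','side8');np.savez('side8.npz',im=im,d=d)
cv2.imwrite('pics/side8c.png',cv2.resize(im[60:290,150:400,::-1],None,fx=2.4,fy=2.4,interpolation=3));print(st())
E
```

```text
[0.5700536  0.04932649 0.026     ] s 0.022636299975446077 t 0.002268195809246729
0.05 [-0.04265582  0.61814927  1.44211555  0.02230082  0.94260608 -1.71230476]
0.05 [-0.05238253  0.5516181   1.57282059  0.04939131  0.77008991 -1.74136858]
0.06 [-0.04055868  0.63454386  1.41027011  0.02170173  0.95801231 -1.70960327]
0.06 [-0.04996095  0.56735367  1.5429987   0.04785286  0.78405904 -1.73744538]
0.075 [-0.03753746  0.65950021  1.3614459   0.02084731  0.98181725 -1.70570979]
0.075 [-0.04648275  0.59119675  1.49744474  0.04566739  0.80560585 -1.73182038]
(array([0.6293, 0.0809, 0.3622]), array([-1. , -0.4, -2.3]), 0.0165, 56.0)
```

View pics/side8c.png

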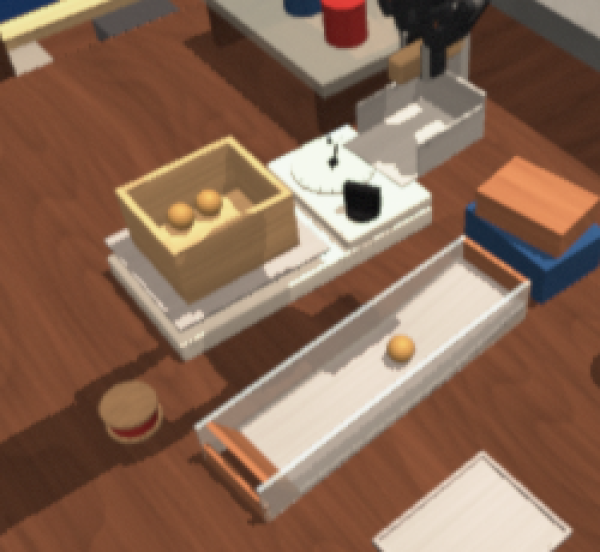

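```bash
python3 - <<'E'
from h import *
dz=float(np.load('dz.npy'))
mv(lip_at(.044,.16,-.16),.15);r.hold(.2);mv(lip_at(.044,.03,-.16),.08,10);print(mv(lip_at(.044,.0125+dz,-.16),.03,6),st())
print(mv(lip_at(.03,.0115+dz,-.15),.05,15));print(mv(lip_at(.01,.010+dz,-.12),.05,15),st())
E
python3 sweep.py side9
```

```text
False (array([0.6414, 0.0533, 0.1155]), array([ 0. , -0.9, -1.6]), 0.0167, 59.5)
False
False (array([0.6114, 0.0507, 0.111 ]), array([ 0.4, -0.1, -1.6]), 0.0164, 60.4)
-0.02 False (array([0.5819, 0.048 , 0.1112]), array([ 0.5, -0.3, -1.3]), 0.0169, 61.3)
-0.05 False (array([0.5576, 0.046 , 0.1076]), array([-0.1,  0.4, -1.4]), 0.0167, 61.8583)
-0.08 False (array([0.5324, 0.0437, 0.1045]), array([ 0.2,  0.4, -2.4]), 0.0166, 62.4333)
-0.11 False (array([0.5033, 0.0412, 0.1039]), array([ 0.1, -0.9, -0.6]), 0.0165, 63.0667)
False (array([0.4513, 0.0368, 0.1039]), array([-1.9,  1.2,  3.7]), 0.0164, 64.2583)
lip s -0.16224149480454178
```

View pics/side9c.png

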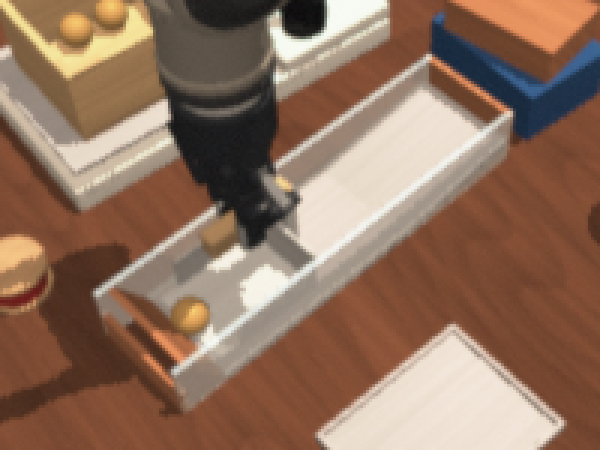

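One truffle, at (190,315), right at the lip. This time I tip while the lip follows the leaning wall, so the truffle can't slip underneath.

```bash
cat > lift2.py <<'E'
from h import *
import sys
n=sys.argv[1]
dz=float(np.load('dz.npy'));z=.010+dz
print(mv(lip_at(-.167,z,0.),.02,14),st())
p=r.read_state()['eef_pos'];sl=(p[:2]-BC)@BU-.0655;print('lip',sl)
for th in(.06,.12,.18,.25,.32):
    hh=.105*np.sin(th);print(mv(lip_at(sl+.001-.55*hh,z+hh,th),.03,25),st()[1])
r.hold(.3);q=BC+(sl-.02+.105)*BU
r.move_straight(np.array(r.read_state()['eef_pos'])+[0,0,.10],speed=.08);r.hold(.3)
mv(spose([*q,.24],BY,.35,BACK),.15)
im,d=shot('side',n);np.savez(n+'.npz',im=im,d=d)
cv2.imwrite('pics/'+n+'c.png',cv2.resize(im[60:290,150:400,::-1],None,fx=2.4,fy=2.4,interpolation=3))
E
python3 lift2.py side10
```

```text
False (array([0.4467, 0.0362, 0.1038]), array([-1. , -0.1, -0.6]), 0.0162, 64.7083)
lip -0.16691446241453642
False [1.7 1.2 0.5]
False [ 0.8 -0.4  2.1]
False [0.4 0.3 2.1]
False [ 1.9 -0.4  1.1]
False [ 1.3 -0.3  1.1]
```

View pics/side10c.png

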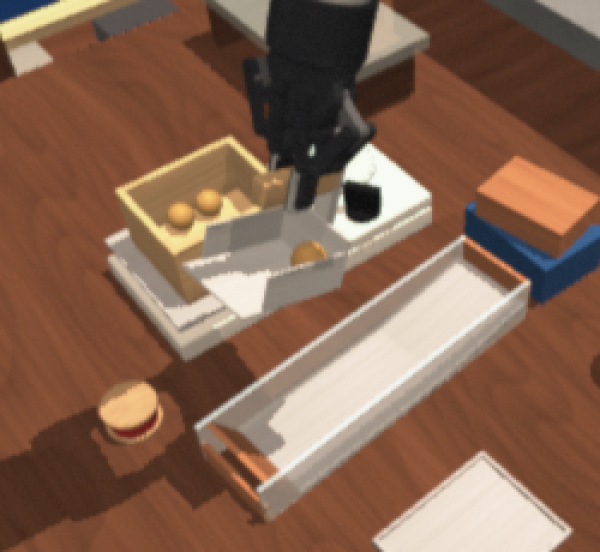

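The last truffle is in the scoop. I dump it, check the crate numerically and measure the empty tray.

```bash
cat >> h.py <<'E'
def balls(im,W,box):
    hsv=cv2.cvtColor(im,cv2.COLOR_RGB2HSV)
    t=((hsv[...,0]>8)&(hsv[...,0]<21)&(hsv[...,1]>165)&(hsv[...,2]>130)).astype(np.uint8)
    k=np.zeros_like(t);k[box[1]:box[3],box[0]:box[2]]=1
    n,l,s,c=cv2.connectedComponentsWithStats(t*k)
    for i in range(1,n):
        if s[i,4]>15: print('ball?',s[i],np.nanmean(W[l==i],0).round(4))
E
python3 dump.py top11
python3 - <<'E'
from h import *
f=np.load('top7.npz');im=f['im'];W=cloud('top',f['d']);hsv=cv2.cvtColor(im,cv2.COLOR_RGB2HSV)
m=win(W,(360,190,435,275),-.003,.03)&(hsv[...,1]<80)&(hsv[...,2]>120)
c,s,a=pr('tray',W[m]);P=W[m][:,:2];print(P.mean(0))
e,v=np.linalg.eigh(np.cov(P.T));print(np.sqrt(e*12),np.arctan2(v[1,1],v[0,1]))
for yaw in(-1.3,-.9,-.4,0.): mv(spose([.46,-.02-.1*(yaw+1.57),.27],yaw,0,BASE),.2)
r.hold(.3);im,d=shot('top','top12');np.savez('top12.npz',im=im,d=d);W=cloud('top',d)
pr('crate',W[win(W,(165,150,275,285),.12,.16)]);balls(im,W,(175,195,245,275));print(st())
cv2.imwrite('pics/top12c.png',cv2.resize(im[125:300,165:440,::-1],None,fx=2.6,fy=2.6,interpolation=3))
E
```

```text
-0.3 False
-0.45 False
-0.6 False
-0.75 False
-0.88 False
crate 705 [0.4872 0.3044] [0.1509 0.1049] yaw 0.009 z 0.1314
(array([0.4402, 0.0704, 0.3618]), array([-1.1, -0.3, -1.6]), 0.0167, 80.125)
tray 2967 [ 0.4874 -0.1683] [0.1556 0.1304] yaw 0.047 z 0.0041
[ 0.48624131 -0.16746503]
[0.12821893 0.15441203] -3.078300197349173
crate 1040 [0.4873 0.2909] [0.1504 0.1317] yaw -0.001 z 0.1325
ball? [175 206   4  69 191] [ 0.4829  0.4076 -0.0008]
ball? [190 218  13  11 107] [0.5101 0.33   0.0883]
ball? [224 230   8  12  55] [0.4774 0.2541 0.0896]
ball? [190 235  13  12 110] [0.467  0.3301 0.0884]
ball? [211 237  19  22 199] [0.4489 0.2715 0.0886]
(array([ 0.4705, -0.1767,  0.3621]), array([ 0. , -0.3, -1.5]), 0.0166, 83.0167)
```

View pics/top12c.png

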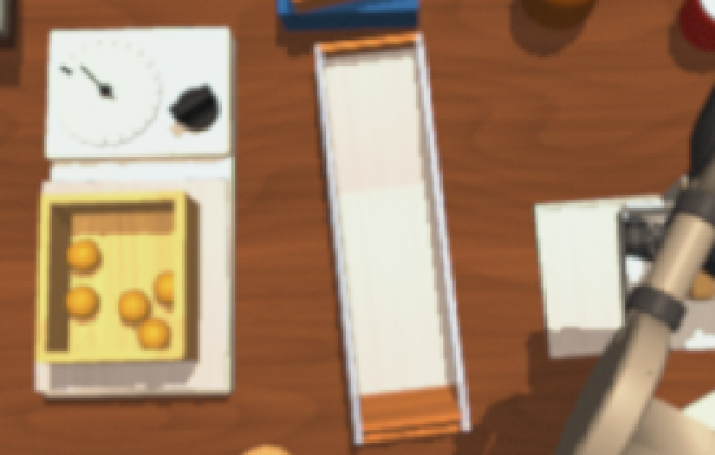

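All five truffles are in the crate (85,255), (82,302), (133,305), (153,333) and (170,288), and the bin is empty. Now I put the scoop back on its tray and move the crate to the mat.

```bash
python3 - <<'E'
from h import *
T=[.4875,-.168];ty=.05
mv(spose([*T,.25],ty,0,BASE),.15);mv(spose([*T,.03],ty,0,BASE),.12)
print(mv(spose([*T,.004],ty,0,BASE),.025,3),st());r.hold(.2)
command_gripper(.05);r.hold(.2)
p=r.read_state()['eef_pos'];r.move_straight([p[0],p[1],.25])
r.movej([1.016,.342,1.524,0,1.275,-.146]) if False else r.reach([.4,.05,.4],down(np.pi/2))
r.hold(.2)
c=np.array([.4873,.2909]);g=c+[0,.061];y=np.pi/2
zr=.1325+.0015; tz=zr-.012+.006
y=best(y,[*g,.25]);command_gripper(.035,80)
r.reach([*g,.25],down(y));im,d=shot('top');W=cloud('top',d)
pr('handle',W[win(W,(385,185,420,250),.09,.12)]);
r.move_straight([*g,tz],max_force=15,speed=.08);command_gripper(0,90);print(st())
r.move_straight([*g,.3],speed=.1);print(st())
m=np.array([.5544,-.3707]);my=.03
q=m+.061*np.array([-np.sin(my),np.cos(my)])
r.reach([*q,.3],down(y+my));r.hold(.2);print(st())
r.move_straight([*q,.11],speed=.12);print(r.move_straight([*q,.075],speed=.03,max_force=5),st());r.hold(.3)
command_gripper(.035);r.hold(.3);r.move_straight([*q,.25],speed=.1)
r.reach([.4,.1,.4],down(y+my));r.hold(.5)
im,d=shot('top','top13');np.savez('top13.npz',im=im,d=d);W=cloud('top',d)
pr('crate',W[win(W,(435,155,520,245),.072,.1)]);pr('handle',W[win(W,(385,185,420,250),.09,.12)]);balls(im,W,(446,165,512,235))
cv2.imwrite('pics/top13c.png',cv2.resize(im[140:300,330:540,::-1],None,fx=3,fy=3,interpolation=3));print(st())
E
```

```text
True (array([ 0.4977, -0.1672,  0.0978]), array([-0.3, -0.1,  4.5]), 0.0165, 86.275)
handle 290 [ 0.4919 -0.1813] [0.0843 0.0191] yaw 0.007 z 0.1003
(array([0.4874, 0.352 , 0.1282]), array([ 0. , -0.2, -0.8]), 0.0068, 93.2333)
(array([0.4871, 0.3518, 0.2993]), array([-0.2, -0.6, -3.2]), 0.0068, 95.1)
(array([ 0.5529, -0.3091,  0.3001]), array([ 0.1,  0.4, -2.8]), 0.0067, 97.6667)
True (array([ 0.5524, -0.3096,  0.0768]), array([-1.1,  1.1,  6. ]), 0.0066, 100.4167)
crate 948 [ 0.5539 -0.3709] [0.1506 0.1324] yaw 0.032 z 0.0814
handle 294 [ 0.4918 -0.1808] [0.0844 0.0187] yaw -0.018 z 0.1004
ball? [446 165  54   4 113] [ 6.539e-01 -3.576e-01 -5.000e-04]
ball? [508 165   4  15  24] [ 0.6383 -0.4747 -0.0007]
ball? [473 177  29  38 539] [ 0.5706 -0.397   0.0362]
ball? [508 230   4   5  20] [ 4.756e-01 -4.556e-01  3.000e-04]
(array([0.4, 0.1, 0.4]), array([ 0. , -0.6,  0.1]), 0.035, 105.5417)
```

View pics/top13c.png

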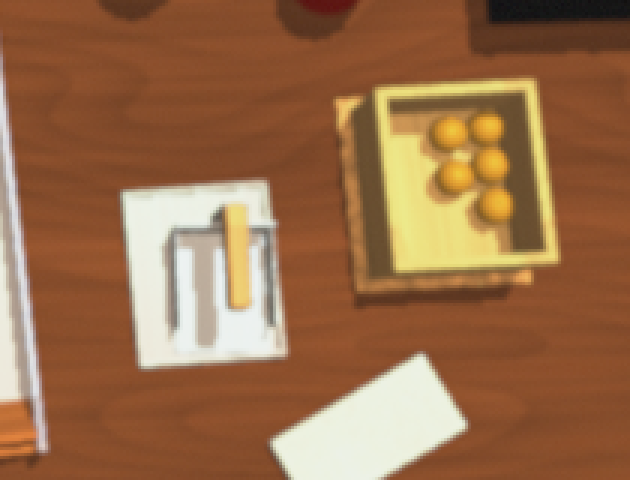

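The crate is centred on the mat with five truffles inside. The scoop sits flat in its tray, knocked about 13 mm off centre, which is within the 30 mm limit. Handing in.

```bash
python3 -c "
from h import *
print(r.finish_job())"
```

```text
the job is handed in; nothing more can be done
None
```

I handed the job in: all five truffles are in the crate, centred on the cork mat, with the scale zeroed and the scoop upright in its tray about 13 mm off centre (limit 30 mm); I did not see the judging result.

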